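# Fit the bush to the tensioner arm and hold the arm wound to its stop

## Robot

A 6-joint arm with a two-finger parallel gripper is mounted at the origin on a cart in front of the work surface, level with it; the furniture and walls round the work are solid. World frame = base frame: x ahead of the robot, y to its left, z up, the work surface at z = 0. Lengths are in mm, angles in rad, forces in N, time in s.
With the tool pointing down it reaches from about 325 to 875 mm from the base axis. Payload 4.4 kg.
Tool frame: the origin (TCP) lies on the centre line of the jaws, within the pads' length; the fingertips stand ahead of it and the grasp point (between the pads) lies 6 mm ahead of it (ctrl.tcp_to_tips is the z of the fingertips in the tool frame, in mm); z points along the fingers, y is the line along which they close (so a half turn about z gives the same grasp; the last joint's range is limited). The gripper opens to 85 mm and grips with 20 to 120 N. Pads are 22 mm wide; open, the fingers measure 114 mm over their backs; the gripper's body (76 mm by 85 mm) begins 54 mm behind the grasp point. The pads swing forward as they close: fully open they stand 13 mm farther back than shut.
Start: joints at [-1.315, 0.207, 1.542, -0, 1.393, -0.15], TCP at [226.972, -528.31, 256.282] pointing down, gripper open.
Joint ranges: [-2.73, 2.73], [-0.86, 2.22], [0.23, 2.46], [-1.11, 4.25], [0.08, 2.63], [-2.82, 2.82]. Speed limits (rad/s): [2.79, 2.79, 3.14, 3.14, 3.14, 3.14].

## Interface

Orientations are given as a 3x3 rotation matrix whose columns are the frame's x, y, z axes.
In Python, from plant import ctrl, sensors, optics gives the robot as it stands. Calls block until the motion is done:
- ctrl.move_ptp(position, orientation): joint-space move of the TCP to a pose.
- ctrl.move_l(position, rot=None, vel=150, threshold=None): straight line of the TCP; rot=None keeps the orientation; vel is the mean speed in mm/s. With threshold (N) it stops when the force on the tool has changed by that much, and returns True; else False.
- ctrl.set_joints(angles): joint-space move.
- ctrl.gripper_to(opening, force=None): finger opening in mm; force is the grip in N (None keeps the last); returns when the fingers have stopped.
- ctrl.hold(seconds).
- ctrl.solve_ik(position, orientation): joint angles nearest the present ones, or None.
- sensors.read_state(): the state.
- optics.grab_frame(name): name is "scene" or "top" or "wrist"; returns (picture, depth): 400x640x3 uint8, red, green, blue; 400x640 float32, mm along the optical axis (not along the pixel's ray), 0 where there is no reading.
- optics.camera_params(name): a dict with "mtx" (3x3 intrinsics, pixels), "k1" (the pictures are not rectified: a ray, as slopes to the right and down, at radius r is drawn at 1 + k1 r^2 times it, then the intrinsics apply), "R" (3x3) and "t" (3): a world point X has camera coordinates R X + t; the wrist camera has in their place "T_tool_cam" (4x4, takes a point from camera to tool coordinates, whose origin is the TCP and whose axes are the flange's). Camera axes: x right, y down, z forward; pixel columns grow to the right and rows downward; lengths in mm; the calibration is good to about 2 mm. A picture is of the moment at which its call begins: read the wrist's pose just before it. camera_params takes no time and is no camera call.
A pose or a line that the arm cannot do raises ctrl.MotionError and nothing moves.
- ctrl.finish_job(): hands the job in; it is judged then, once.
The state is a dict: "t": time; "q": joint angles; "qvel": joint speeds; "tau": joint torques, N m; "eef_pos": TCP position; "eef_rot": TCP orientation; "force": force on the tool from outside, world axes, zero at the start; "wrist_torque": the same for the moment, N m; "grip_width": finger opening in mm; "grasp_force": force on a finger pad.
Only numpy, scipy, OpenCV 4.12 (cv2) and the standard library are available. Lean on these libraries where they do the work, as an engineer would, in place of code of your own. Each camera call takes 0.05 s, during which the arm holds its last target. There are 200 camera calls.

## Task

Lift the freshly pressed flanged bush out of the open die, slide it fully down onto the upright pin at the end of the sprung tensioner arm, then swing the arm anticlockwise (seen from above) against its spring until it is wound right up to its stop. Finish while still holding the arm there with the gripper, the bush still fully seated on the pin; do not let go, and leave the loose tools and parts lying around undisturbed.

Things in the scene. Friction and masses are not known exactly. Their poses are not given: they have to be found in the camera images.
- bush_center (a point): Centre (half-way up) of the loose bright-metal flanged bush, a hollow round part 30 mm high: body 28 mm outside diameter, 18 mm straight bore right through, and a 36 mm diameter, 4 mm thick flange at its lower end; 40 to 85 g. Its z axis is the bore axis, flange end down. At the start it stands in the die's cavity with its lower 10 mm (flange included) in the cavity and its upper 20 mm proud.
- die: Fixed lower die on the bench, steel, 76 x 98 mm shoe and 64 x 76 mm block, 20 mm high in all, with one round cavity (39 mm wide, 10 mm deep, floor 10 mm above the bench) in the middle of its top. Origin: centre of its underside, on the bench, under the cavity's centre; z up.
- pivot (a point): Point on the upright pivot axis of the tensioner arm, level with the arm's top face, 30 mm above the bench. The tensioner (100 x 100 x 8 mm dark steel plate, pivot body with coil spring, arm, two rubber-sleeved posts 34 mm high at 45 mm from the axis) is fixed to the bench. The arm's hub round the axis reaches 39 mm above the bench.
- pin_seat (a point): Centre of the seat round the foot of the upright pin at the end of the tensioner arm, 80 mm from the pivot axis and 32 mm above the bench; it moves with the arm. The pin is 14 mm in diameter and rises 25 mm above this point, its top 6 mm tapered; the bush's flange face comes to rest on this seat (bush centre then 15 mm above this point). x points outward along the arm, z up.
- cage_arm (a joint): Angle of the tensioner arm (aluminium bar 14 mm wide, 8 mm thick, its underside 22 mm above the bench), hinged about the upright pivot axis: 0 at rest against the first post, growing anticlockwise seen from above, 1.10 rad wound against the stop post. A spring pulls it back to 0: about 4 N at the pin to begin, about 8 N at the stop.
- screwdriver: Loose screwdriver, 165 mm long, lying on the bench at the front left; bystander. Origin at the underside. Beyond it the room's fixed laser and microscope head overhangs the bench from about y = +0.30 m on (x beyond 0.42 m, z above 0.2 m), and its long housing lies at x beyond 0.70 m, y beyond +0.12 m, z above 0.26 m: the robot must pass clear of both.
- parts_tin: Loose closed round tin, 53 mm wide, 22 mm high; bystander. Origin at the underside.
- collet_2: Loose standing collet, 29 mm wide, 36 mm high; bystander. Origin at the underside.
- pin_vise: Loose pin vise, 99 mm long, lying on the bench; bystander. Origin at the underside.
Not all that is in view belongs to the job. Leave any blue look-alike of the part that bears bush_center alone.

How it is judged:
By the outcome, as a careful person would: the job done as asked, in the order asked, and still so for the second after the job is handed in, while the arm keeps its last pose, push and grip.
It also fails if it takes over 48 s, if anything falls off the work surface, if the arm or the gripper's body presses on something with over 40 N, if the wrist force passes 120 N, or if a joint passes its speed limit or range.

## Working session

There is one attempt and no reset: what is moved stays moved. The work goes in short steps, each a Python script; the robot and the scene stay as the last script left them, time stands still between calls to the robot, and variables do not carry over. Pictures are saved under pics/ and viewed, at most 10 in all, crops included, and the job is handed in when it is done.

```bash
mkdir -p pics; ls; cat > h.py <<'E'
import numpy as np, cv2
from plant import ctrl, sensors, optics
def cam(name):
    p=optics.camera_params(name); st=sensors.read_state()
    if 'R' in p: R=np.array(p['R']);t=np.array(p['t']).ravel(); Rw=R.T; o=-R.T@t
    else:
        T=np.array(p['T_tool_cam']); E=np.array(st['eef_rot']); Rw=E@T[:3,:3]; o=E@T[:3,3]+np.array(st['eef_pos'])
    return np.array(p['mtx']),p['k1'],Rw,o
def grab(name):
    c=cam(name); im,d=optics.grab_frame(name); return im,d,c
def ray(c,u,v):
    K,k1,Rw,o=c
    xy=cv2.undistortPoints(np.array([[[u,v]]],float),K,np.array([k1,0,0,0,0.]))[0,0]
    return np.array([xy[0],xy[1],1.])
def onplane(c,u,v,z):
    r=c[2]@ray(c,u,v); o=c[3]; return o+r*(z-o[2])/r[2]
def bydepth(c,d,u,v): return c[3]+c[2]@(ray(c,u,v)*d[int(v),int(u)])
def save(n,im): cv2.imwrite('pics/'+n+'.png',im[:,:,::-1])
E
python3 - <<'E'
from h import *
for n in('scene','top'):
    im,d,c=grab(n); save(n,im); np.savez(n+'.npz',im=im,d=d,K=c[0],k1=c[1],Rw=c[2],o=c[3]); print(n,c[3].round(),c[2].round(2).tolist(),c[0][0,0])
print(optics.camera_params('wrist'),ctrl.tcp_to_tips,sensors.read_state()['t'])
E
```

```text
pics
scene [-270.  466.  484.] [[-0.42, -0.41, 0.81], [-0.91, 0.17, -0.39], [0.02, -0.9, -0.44]] 488.2356632110393
top [ 344.   78. 1134.] [[-0.01, -0.98, 0.19], [-1.0, 0.01, -0.03], [0.02, -0.19, -0.98]] 517.6998493912379
{'mtx': array([[295.47031367,   0.        , 319.20537069],
       [  0.        , 295.47031367, 195.68154043],
       [  0.        ,   0.        ,   1.        ]]), 'k1': -0.03899098442772567, 'T_tool_cam': array([[-5.40013538e-04, -9.64671190e-01, -2.63456265e-01,
         6.78580021e+01],
       [ 9.99999762e-01, -4.07600819e-04, -5.57256218e-04,
         5.43659471e-01],
       [ 4.30184030e-04, -2.63456503e-01,  9.64671180e-01,
        -1.16951496e+02],
       [ 0.00000000e+00,  0.00000000e+00,  0.00000000e+00,
         1.00000000e+00]])} 25.0 0.1
```

View pics/scene.png

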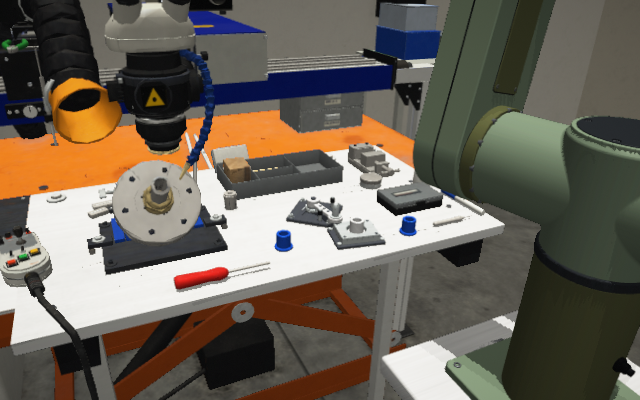

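View pics/top.png

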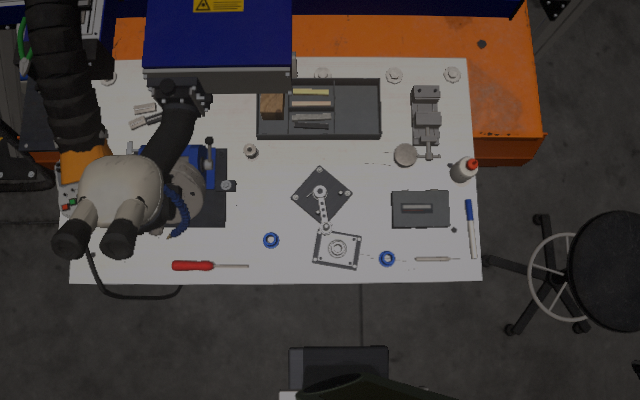

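```bash
python3 - <<'E'
from h import *
z=np.load('top.npz');c=(z['K'],float(z['k1']),z['Rw'],z['o']);d=z['d']
for n,u,v,h in [('bush',338,246.5,30+10),('bluL',271,240,30),('bluR',387,258,30),('pivot',320,190,39),('pintop',326,227,57),('collet',250,150,36),('tin',405,155,22),('vise',433,259,8),('case',420,208,30)]:
    print(n,onplane(c,u,v,h).round(),bydepth(c,d,u,v).round())
save('crop',cv2.resize(z['im'][155:280,240:440],None,fx=4,fy=4,interpolation=cv2.INTER_CUBIC))
E
```

```text
bush [452.  31.  40.] [455.  29.  13.]
bluL [469. 173.  30.] [472. 176.  -1.]
bluR [427. -74.  30.] [430. -78.   0.]
pivot [575.  67.  39.] [575.  67.  38.]
pintop [492.  56.  57.] [492.  56.  58.]
collet [667. 221.  36.] [675. 224.  10.]
tin [ 657. -124.   22.] [ 658. -124.   21.]
vise [ 425. -179.    8.] [ 425. -179.    8.]
case [ 535. -150.   30.] [ 536. -152.   25.]
```

View pics/crop.png

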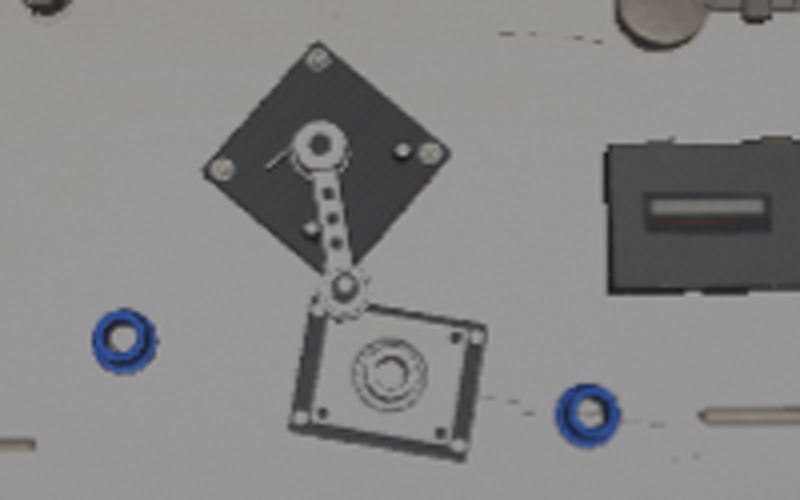

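The crop shows the bright bush in the die at crop (390,372), which is top-view pixel (337.5,248). Look-alikes are blue bushes at (271,240) and (387,258), which I reject, and the collet at (250,150), which is too far from the die. The pin is at (326,227), the pivot at (320,191) and the stop post to the right at about (340,192). Next I'll move above and look from close by.

```bash
cat >> h.py <<'E'
def down(yaw):  # tool x axis at yaw in world, pointing down
    c,s=np.cos(yaw),np.sin(yaw); return np.array([[c,s,0],[s,-c,0],[0,0,-1.]])
E
python3 - <<'E'
from h import *
yaw=np.arctan2(11,83)
ctrl.move_ptp([440,42,200],down(yaw))
im,d,c=grab('wrist'); save('w1',im); np.savez('w1.npz',im=im,d=d,K=c[0],k1=c[1],Rw=c[2],o=c[3])
s=sensors.read_state(); print(s['t'],s['q'],s['eef_pos'],s['force'],c[3])
for y in (0,.5,1.1): 
  a=yaw+y; print(ctrl.solve_ik([575-83*np.cos(a),67-83*np.sin(a),60],down(a)))
E
```

```text
2.3417 [-1.02443499e-01 -2.41090567e-02  1.91473295e+00 -2.10267228e-04
  1.25049011e+00  1.33779754e+00] [440.38520902  41.32283705 200.16397812] [ 0.02939345 -0.25852167  0.06983432] [507.72662034  50.08014537 317.17570665]
[-6.13516478e-02  3.02505357e-01  1.88593191e+00 -4.44089210e-16
  9.53155390e-01  1.37768241e+00]
[-1.35012333e-01  3.24378176e-01  1.85540031e+00 -4.44089210e-16
  9.61814170e-01  8.04021727e-01]
[-1.78692385e-01  3.92382095e-01  1.75736779e+00 -4.44089210e-16
  9.91842770e-01  1.60341676e-01]
```

View pics/w1.png

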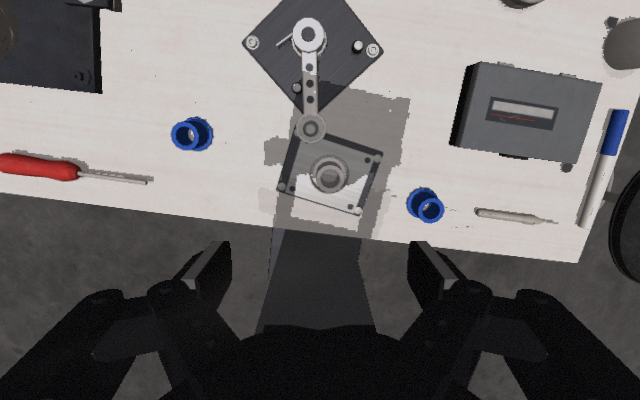

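The wrist view shows the bush in the die at (330,175), the pin at (312,125) and the hub at (309,35), with a shadow over them. I'll measure these from depth clusters.

```bash
cat >> h.py <<'E'
def pts(d,c):
    K,k1,Rw,o=c; v,u=np.mgrid[0:400,0:640]
    xy=cv2.undistortPoints(np.stack([u,v],-1).reshape(-1,1,2).astype(float),K,np.array([k1,0,0,0,0.]))[:,0]
    P=o+(np.c_[xy,np.ones(len(xy))]*d.reshape(-1,1))@Rw.T
    P[d.ravel()==0]=np.nan; return P.reshape(400,640,3)
def cluster(P,xy,r,z0,z1):
    m=(np.hypot(P[...,0]-xy[0],P[...,1]-xy[1])<r)&(P[...,2]>z0)&(P[...,2]<z1)
    Q=P[m]; 
    if len(Q)<5: return None
    (cx,cy),rad=cv2.minEnclosingCircle(Q[:,:2].astype(np.float32))
    return len(Q),Q.mean(0).round(1),(round(cx,1),round(cy,1),round(rad,1)),np.median(Q[:,2]).round(1)
E
python3 - <<'E'
from h import *
for n in('w1','top'):
    z=np.load(n+'.npz');c=(z['K'],float(z['k1']),z['Rw'],z['o']);P=pts(z['d'],c); print(n)
    print(' bush',cluster(P,(452,31),22,36,46)); print(' pin',cluster(P,(492,56),18,50,62)); print(' pin seat',cluster(P,(492,56),18,28,36)); print(' hub',cluster(P,(575,67),20,36,44)); print(' die',cluster(P,(452,31),34,17,23))
    print(' posts',cluster(P,(537,70),12,31.5,40),cluster(P,(570,25),30,31,40))
E
```

```text
w1
 bush (395, array([451.2,  32.4,  39.2]), (451.0, 32.2, 13.9), np.float64(39.2))
 pin (192, array([496. ,  56.4,  54.2]), (495.8, 56.4, 6.8), np.float64(54.4))
 pin seat (550, array([496.1,  56.3,  30.4]), (495.9, 56.5, 14.8), np.float64(30.4))
 hub (305, array([574.3,  68.5,  37.4]), (573.8, 68.3, 13.8), np.float64(37.3))
 die (2289, array([452.6,  30.7,  19.3]), (452.0, 31.0, 34.0), np.float64(19.3))
 posts (61, array([529.8,  73.8,  33.3]), (529.8, 73.7, 3.8), np.float64(33.3)) (80, array([571.8,  24.2,  33. ]), (571.8, 24.4, 4.8), np.float64(33.0))
top
 bush (79, array([449.2,  31.6,  39.8]), (449.9, 31.5, 13.9), np.float64(39.7))
 pin (34, array([494.7,  55.5,  54.9]), (494.6, 55.7, 6.8), np.float64(54.1))
 pin seat (96, array([493.4,  55.8,  31.4]), (494.5, 56.1, 14.8), np.float64(31.2))
 hub (69, array([572. ,  67.2,  38.2]), (573.2, 67.8, 13.5), np.float64(37.8))
 die (470, array([451.2,  30.9,  19.9]), (452.0, 31.1, 33.9), np.float64(19.8))
 posts (22, array([532.1,  68.7,  33.8]), (536.7, 69.2, 11.6), np.float64(33.5)) (14, array([571.5,  27.7,  34.3]), (573.7, 37.0, 17.5), np.float64(33.6))
```

```bash
python3 - <<'E'
from h import *
R=down(0.151)
ctrl.gripper_to(60,40)
ctrl.move_ptp([451,32.2,110],R)
print(ctrl.move_l([451,32.2,47],vel=60,threshold=10), sensors.read_state()['eef_pos'])
ctrl.gripper_to(20,40)
s=sensors.read_state(); print(s['t'],s['grip_width'],s['grasp_force'],s['force'],s['eef_pos'])
E
```

```text
False [451.44747164  32.16510181  47.36174969]
4.775 25.970267087984112 39.26343932747841 [-0.51264878  0.23881605  4.71513503] [451.39028611  32.14843566  47.57415334]
```

```bash
python3 - <<'E'
from h import *
p=np.array(sensors.read_state()['eef_pos'])
ctrl.move_l([451,32.2,103],vel=80); ctrl.hold(.2)
im,d,c=grab('wrist'); save('w2',im[:,120:520]); P=pts(d,c)
s=sensors.read_state(); print(s['t'],s['grip_width'],s['grasp_force'],s['force'],s['eef_pos'])
print('pin',cluster(P,(495.8,56.4),10,50,62),'seat',cluster(P,(495.8,56.4),18,28,36)); 
print('bush',cluster(P,(451,32),20,92,98.5),cluster(P,(451,32),24,60,98.5))
E
```

```text
5.875 25.710670957966144 39.48634201660752 [-0.02743951 -0.4519006  -0.66787494] [450.58063351  32.22776425 102.467135  ]
pin (454, array([496.2,  56.1,  54.2]), (495.6, 56.4, 7.0), np.float64(54.7)) seat (1265, array([498.5,  56. ,  30.2]), (497.4, 56.8, 16.4), np.float64(30.1))
bush (1668, array([451.4,  32.1,  94.1]), (453.8, 32.4, 18.5), np.float64(94.0)) (4380, array([454.2,  32.5,  85.3]), (458.3, 33.1, 22.7), np.float64(89.0))
```

View pics/w2.png

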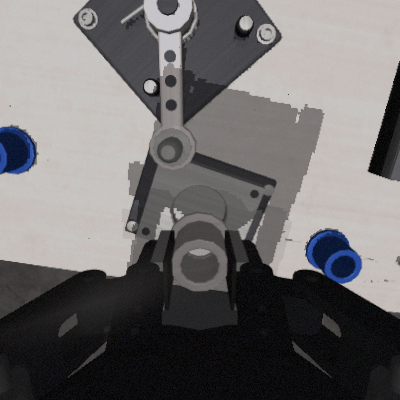

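The view shows the bush held upright, with its bore at crop (200,263) and the pin at (172,148). I'll move over the pin and descend under guard.

```bash
python3 - <<'E'
from h import *
R=down(0.151)
ctrl.move_l([495.2,56.4,103],vel=80); ctrl.hold(.3)
p=np.array(sensors.read_state()['eef_pos']); print(p, sensors.read_state()['force'])
print('stop',ctrl.move_l([495.2,56.4,67.5],vel=25,threshold=8))
s=sensors.read_state(); print(s['t'],s['grip_width'],s['grasp_force'],s['force'],s['wrist_torque'],s['eef_pos'])
im,d,c=grab('wrist'); save('w3',im[:,120:520])
E
```

```text
[494.95079291  56.22797095 103.03323332] [-0.05133193 -0.49698423 -0.30080025]
stop True
8.1917 25.82830160391684 39.9719612672925 [-0.74569448 -0.77670146  4.70777285] [-0.05079942  0.15548118 -0.02184551] [495.03127257  56.405975    69.51985097]
```

View pics/w3.png

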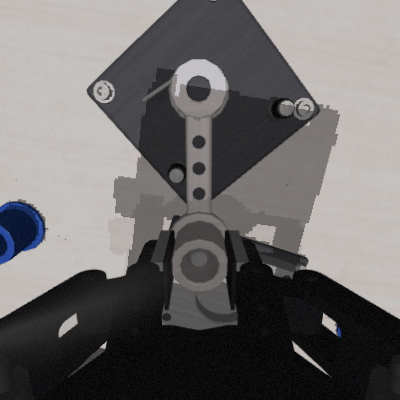

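The bush is seated: TCP is at z 69.5 as predicted, and the pin shows in the bore at crop (198,260). Now I'll swing along the arc.

```bash
cat >> h.py <<'E'
C=np.array([574.4,68.4]); RAD=80.; Z=69.2
def go(a,vel=50):
    th=0.151+a; ctrl.move_l([*(C-RAD*np.array([np.cos(th),np.sin(th)])),Z],rot=down(th),vel=vel)
    s=sensors.read_state(); t=np.array([np.sin(th),-np.cos(th)]); r=-np.array([np.cos(th),np.sin(th)])
    f=np.array(s['force']); q=np.array(s['eef_pos'][:2])-C
    ang=np.arctan2(-q[1],-q[0])-.151
    print(round(s['t'],2),'cmd',round(a,3),'ang',ang.round(3),'r',np.hypot(*q).round(1),'z',round(s['eef_pos'][2],2),'Ft',(f[:2]@t).round(1),'Fr',(f[:2]@r).round(1),'Fz',f[2].round(1),'w',round(s['grip_width'],1))
    return f[:2]@t
E
python3 - <<'E'
from h import *
ctrl.gripper_to(20,60)
for a in np.arange(.1,1.01,.1):
    if go(a)<-22: break
E
```

```text
8.78 cmd 0.1 ang 0.093 r 79.6 z 69.63 Ft -4.7 Fr -0.1 Fz 4.7 w 24.9
9.09 cmd 0.2 ang 0.196 r 79.5 z 69.62 Ft -4.5 Fr -0.4 Fz 4.2 w 24.9
9.4 cmd 0.3 ang 0.295 r 79.4 z 69.61 Ft -4.7 Fr -1.6 Fz 6.0 w 25.0
9.71 cmd 0.4 ang 0.394 r 79.4 z 69.61 Ft -5.5 Fr -2.7 Fz 6.6 w 25.3
10.02 cmd 0.5 ang 0.493 r 79.3 z 69.6 Ft -5.4 Fr -3.7 Fz 6.5 w 24.8
10.32 cmd 0.6 ang 0.591 r 79.2 z 69.56 Ft -5.3 Fr -3.1 Fz 6.8 w 24.9
10.63 cmd 0.7 ang 0.688 r 79.1 z 69.56 Ft -5.2 Fr -3.5 Fz 7.2 w 25.0
10.94 cmd 0.8 ang 0.785 r 79.0 z 69.56 Ft -6.4 Fr -4.2 Fz 7.7 w 25.3
11.25 cmd 0.9 ang 0.882 r 78.9 z 69.51 Ft -6.5 Fr -5.6 Fz 9.0 w 25.0
11.56 cmd 1.0 ang 0.978 r 78.8 z 69.48 Ft -7.1 Fr -4.7 Fz 9.5 w 25.4
```

```bash
python3 - <<'E'
from h import *
for a in np.arange(1.04,1.25,.015):
    if go(a,20)<-20: break
ctrl.hold(.5); go(a,20)
im,d,c=grab('wrist'); save('w4',im[:,120:520])
P=pts(d,c); print('hub',cluster(P,C,20,36,44))
E
```

```text
11.87 cmd 1.04 ang 1.016 r 78.7 z 69.5 Ft -7.0 Fr -6.3 Fz 10.0 w 25.1
12.12 cmd 1.055 ang 1.03 r 78.7 z 69.49 Ft -6.1 Fr -6.3 Fz 10.2 w 25.1
12.37 cmd 1.07 ang 1.045 r 78.7 z 69.47 Ft -6.3 Fr -7.0 Fz 9.9 w 24.9
12.62 cmd 1.085 ang 1.059 r 78.7 z 69.47 Ft -7.0 Fr -5.7 Fz 9.7 w 24.9
12.87 cmd 1.1 ang 1.074 r 78.7 z 69.49 Ft -6.7 Fr -6.0 Fz 10.7 w 25.5
13.12 cmd 1.115 ang 1.089 r 78.6 z 69.48 Ft -7.1 Fr -6.3 Fz 10.6 w 24.9
13.37 cmd 1.13 ang 1.103 r 78.6 z 69.46 Ft -6.9 Fr -6.5 Fz 10.5 w 25.1
13.62 cmd 1.145 ang 1.117 r 78.6 z 69.48 Ft -6.9 Fr -5.0 Fz 11.6 w 25.1
13.87 cmd 1.16 ang 1.12 r 78.6 z 69.44 Ft -9.9 Fr -6.4 Fz 13.8 w 25.2
14.12 cmd 1.175 ang 1.122 r 78.5 z 69.36 Ft -11.1 Fr -6.1 Fz 17.2 w 24.9
14.37 cmd 1.19 ang 1.124 r 78.4 z 69.3 Ft -13.9 Fr -6.2 Fz 18.6 w 25.6
14.62 cmd 1.205 ang 1.126 r 78.4 z 69.28 Ft -16.8 Fr -7.5 Fz 21.2 w 25.2
14.87 cmd 1.22 ang 1.128 r 78.3 z 69.16 Ft -18.7 Fr -6.9 Fz 23.8 w 24.9
15.12 cmd 1.235 ang 1.13 r 78.2 z 69.11 Ft -21.5 Fr -8.0 Fz 25.8 w 25.3
15.87 cmd 1.235 ang 1.129 r 78.3 z 69.13 Ft -21.4 Fr -6.4 Fz 25.4 w 24.9
hub (827, array([574.4,  68.9,  37.5]), (574.6, 68.7, 13.4), np.float64(37.7))
```

View pics/w4.png

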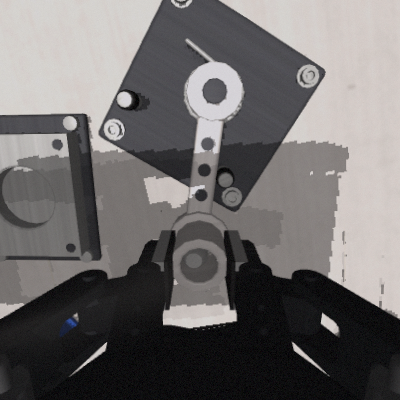

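```bash
python3 - <<'E'
from h import *
go(1.195,20); ctrl.hold(.4); go(1.195,20)
im,d,c=grab('wrist'); P=pts(d,c); s=sensors.read_state()
K,k1,Rw,o=c
b=np.array(s['eef_pos'][:2])
r=np.hypot(P[...,0]-b[0],P[...,1]-b[1]); m=(r<13.2)&(r>8.5)&(P[...,2]>58)&(P[...,2]<66)
Q=P[m]; A=np.c_[Q[:,:2]-b,np.ones(len(Q))]; k,*_=np.linalg.lstsq(A,Q[:,2],rcond=None); print(len(Q),k.round(3),Q[:,2].std())
for n,r0,z0,z1 in(('pin',6,50,60),('bushtop',13.5,58,66)): print(n,cluster(P,b,r0,z0,z1))
E
```

```text
16.23 cmd 1.195 ang 1.124 r 78.4 z 69.29 Ft -15.8 Fr -6.5 Fz 19.8 w 25.1
16.88 cmd 1.195 ang 1.123 r 78.4 z 69.28 Ft -15.5 Fr -6.3 Fz 19.1 w 25.1
1227 [-2.1000e-02  6.0000e-03  6.0802e+01] 1.026427391438095
pin (346, array([551.2,  -6.4,  55.4]), (551.1, -7.0, 5.7), np.float64(55.8))
bushtop (1367, array([551.7,  -6. ,  60.8]), (551.5, -6.6, 13.5), np.float64(60.9))
```

The bush is level (tilt about 0.02) and fully seated. The arm is hard against the stop, pushed with about 15 N against the spring's 8 N.

```bash
python3 -c "
from h import *
print(ctrl.finish_job())"
```

```text
the job is handed in; nothing more can be done
None
```

I seated the bush fully on the pin, wound the arm anticlockwise to its stop, and handed the job in at about 17 s with the gripper still holding it there.

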